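Show the helper which cup is missing from the lunchbox

ROBOT

A 6-joint arm with a two-finger parallel gripper is mounted at the origin on the work surface. World frame = base frame: x ahead of the robot, y to its left, z up, the work surface at z = 0. Lengths are in m, angles in rad, forces in N, time in s.
With the tool pointing down it reaches from about 0.375 to 0.975 m from the base axis. Payload 3.8 kg.
Tool frame: the origin (TCP) lies between the finger pads, 19 mm behind the fingertips; this is the grasp point; z points along the fingers, y is the line along which they close (so a half turn about z gives the same grasp; the last joint's range is limited). The gripper opens to 85 mm and grips with 20 to 120 N. Pads are 22 mm wide; open, the fingers measure 114 mm over their backs; the gripper's body (76 mm by 85 mm) begins 54 mm behind the grasp point. The pads swing forward as they close: fully open they stand 13 mm farther back than shut.
Start: joints at [1.228, 0.264, 1.604, -0, 1.274, -0.037], TCP at [0.203, 0.644, 0.25] pointing down, gripper open.
Joint ranges: [-2.63, 2.63], [-0.94, 2.18], [0.31, 2.57], [-1.31, 4.45], [0, 2.66], [-2.55, 2.55]. Speed limits (rad/s): [2.57, 2.57, 3.14, 3.14, 3.14, 3.14].

INTERFACE

Orientations are given as a rotation vector (axis times angle).
In Python, from workcell import bot gives the robot as it stands.
- The arm moves only by the tool drive_tool, never from a script. Its argument "increments" is a list of rows, each an object with "delta_pos": the shift along the tool's x, y, z in mm, a list of three; "turn": the turn about the tool's z in rad; "jaw": the opening, from -1 (shut) to 1 (fully open). A call has 1 to 8 rows; each row shifts and turns the commanded pose from where the row before left it, along the tool's axes as they then stand; what a row does not reach is not made up. A row lasts 1/12 s, in which the tool goes at most 41.7 mm and 7.16 degrees, less where a joint would pass 70% of its speed; a pose out of reach is approached as far as the arm can. A call is refused whole if a number of a shift passes 41.7 or a number of a turn 0.125, either way. A call with a gripper value outside its range is refused whole. The fingers move at their own pace and stop on an object; "grip_force" is the grip in N (left out, the last holds). Time passes only in rows, so rows that do not move let the fingers close. It gives the time, the measured TCP pose, the force, the opening and the grip force at its end, in the units of the state.
- bot.read_state(): the state, without advancing time (a new reading comes with each control period).
- bot.read_camera(name): name is "scene" or "top" or "wrist"; returns a dict with "pixels" (480x640x3 uint8, red, green, blue), "fovy" (degrees; the focal length in pixels is half the picture's height over the tangent of half this angle, whatever the lens; pixels are square), "cx", "cy" (the principal point, pixels), "camera_from_world" (4x4, takes a point from world to camera coordinates); the wrist camera has in their place "hand_eye" (4x4, takes a point from camera to tool coordinates, whose origin is the TCP and whose axes are the flange's). Camera axes: x right, y down, z forward; pixel columns grow to the right and rows downward; lengths in m; the calibration is good to about 2 mm. A picture is of the moment at which its call begins: read the wrist's pose just before it. There is no depth.
- bot.finish_job(): hands the job in; it is judged then, once.
The state is a dict: "time": time; "q": joint angles; "joint_vel": joint speeds; "joint_torque": joint torques, N m; "tool_pos": TCP position; "tcp_rot": TCP orientation; "wrist_force": force on the tool from outside, world axes, zero at the start; "torque": the same for the moment, N m; "width": opening from 0.0 (shut) to 1.0 (fully open); "grip_force": force on a finger pad.
Only numpy, scipy, OpenCV 4.12 (cv2) and the standard library are available. Lean on these libraries where they do the work, as an engineer would, in place of code of your own. Each camera call takes 0.05 s, during which the arm holds its last target. There are 200 camera calls.

TASK

Press the call button on the counter to call the helper and let it go again. Then show what is left to pack: point down at the muffin cup that still stands on the counter, fingertips a few centimetres above its middle, for a good two seconds, and after that point in the same way at the middle of the lunchbox's empty bay and finish while still pointing there. Apart from the button, touch none of the things on the counter.

Things in the scene. Friction and masses are not known exactly. Their poses are not given: they have to be found in the camera images.
- call (a joint): the call button's plunger: 0 = up, 0.006 m = fully down; it springs back; about 5 N presses it fully down; it counts as pressed from 0.004
- call_top (a point): centre of the top of the call button's plunger when read (moves with it): a round white plunger 36 mm across, standing up from a fixed grey housing 52 mm across and 12 mm high on the counter; its top is 22 mm above the counter when up; pressed straight down
- spare: the muffin cup that still stands on the counter, holding cherry tomatoes: teal silicone muffin cup, fluted, round, 70 mm wide at the rim, 52 mm at the foot, 36 mm high, wall 3 mm; origin at the centre of its underside, z up
- packed_a: muffin cup with a boiled egg, already standing in one of the lunchbox's bays: teal silicone muffin cup, fluted, round, 70 mm wide at the rim, 52 mm at the foot, 36 mm high, wall 3 mm; origin at the centre of its underside, z up
- packed_b: muffin cup with cherry tomatoes, already standing in another of the bays: teal silicone muffin cup, fluted, round, 70 mm wide at the rim, 52 mm at the foot, 36 mm high, wall 3 mm; origin at the centre of its underside, z up
- lunchbox: open stainless steel lunchbox, fixed, 110 mm (its x) by 285 mm (its y) by 45 mm high, walls 4 mm, floor 4 mm, with two dividers that make three equal bays in a row along its y; two bays hold a muffin cup, one is empty but for a flat paper liner; origin at the centre of its underside
- bay_left (a point): middle of the bay at the lunchbox's +y end, at rim height (45 mm above the counter)
- bay_mid (a point): middle of the central bay, at rim height
- bay_right (a point): middle of the bay at the lunchbox's -y end, at rim height
- jar: stainless steel food jar, upright, 84 mm across, 115 mm high; origin at the centre of its underside; bystander
- glass_box: round glass container with a grey clip lid, 115 mm across over the clips, 60 mm high; origin at the centre of its underside; bystander
- grinder: pepper grinder with a push button on top, upright, 52 mm across, 123 mm high; origin at the centre of its underside; bystander
- paddle: white plastic rice paddle lying flat, 205 mm long (its x), 60 mm wide, 8 mm thick; origin near its middle on the underside; bystander

How it is judged:
On the way, in this order (a step that is already met when the one before it is completed fails the run):
1. the call button is pressed (value of joint call above 0.004 m), for 0.05 s.
2. the tool points down at the muffin cup on the counter and stays for 1.5 s (tool point within 30 mm of its axis, 50 to 130 mm above its foot), the button up again (horizontal distance between the grasp point and spare below 0.03 m and z of the grasp point in the frame of spare between 0.05 and 0.13 m and angle between the grasp point's own z axis and vertical above 2.35 rad and value of joint call below 0.0015 m), for 1.5 s.
3. the tool points down at the lunchbox's empty bay (((horizontal distance between each of packed_a, packed_b and bay_left above 0.045 m and horizontal distance between the grasp point and bay_left below 0.03 m and z of the grasp point in the frame of bay_left between 0 and 0.095 m and angle between the grasp point's own z axis and vertical above 2.35 rad) or (horizontal distance between each of packed_a, packed_b and bay_mid above 0.045 m and horizontal distance between the grasp point and bay_mid below 0.03 m and z of the grasp point in the frame of bay_mid between 0 and 0.095 m and angle between the grasp point's own z axis and vertical above 2.35 rad) or (horizontal distance between each of packed_a, packed_b and bay_right above 0.045 m and horizontal distance between the grasp point and bay_right below 0.03 m and z of the grasp point in the frame of bay_right between 0 and 0.095 m and angle between the grasp point's own z axis and vertical above 2.35 rad))), for 0.5 s.
At the end, for the whole second after the job is handed in: The tool still points down (within 45 degrees) at the empty bay, the tool point within 30 mm of its middle sideways and 0 to 95 mm above the rim; the button is up (under 1.5 mm); every loose thing is within 10 mm of its start (((horizontal distance between each of packed_a, packed_b and bay_left above 0.045 m and horizontal distance between the grasp point and bay_left below 0.03 m and z of the grasp point in the frame of bay_left between 0 and 0.095 m and angle between the grasp point's own z axis and vertical above 2.35 rad) or (horizontal distance between each of packed_a, packed_b and bay_mid above 0.045 m and horizontal distance between the grasp point and bay_mid below 0.03 m and z of the grasp point in the frame of bay_mid between 0 and 0.095 m and angle between the grasp point's own z axis and vertical above 2.35 rad) or (horizontal distance between each of packed_a, packed_b and bay_right above 0.045 m and horizontal distance between the grasp point and bay_right below 0.03 m and z of the grasp point in the frame of bay_right between 0 and 0.095 m and angle between the grasp point's own z axis and vertical above 2.35 rad)) and value of joint call below 0.0015 m and distance of each of spare, packed_a, packed_b, jar, glass_box, grinder, paddle from where it was at the start of the episode below 0.01 m); the robot touches nothing.
It fails at once if the robot touches a muffin cup, the lunchbox, the food jar, the glass container, the grinder or the paddle (contact force between any of the fingers, the arm and spare above 0.3 N or contact force between any of the fingers, the arm and packed_a above 0.3 N or contact force between any of the fingers, the arm and packed_b above 0.3 N or contact force between any of the fingers, the arm and jar above 0.3 N or contact force between any of the fingers, the arm and glass_box above 0.3 N or contact force between any of the fingers, the arm and grinder above 0.3 N or contact force between any of the fingers, the arm and paddle above 0.3 N or contact force between any of the fingers, the arm and lunchbox above 0.3 N).
It fails at once if a muffin cup is lifted or shifted (distance of any of spare, packed_a, packed_b from where it was at the start of the episode above 0.015 m).
It also fails if it takes over 45 s, if anything falls off the work surface, if the arm or the gripper's body presses on something with over 40 N, if the wrist force passes 120 N, or if a joint passes its speed limit or range.

## Working session

There is one attempt and no reset: what is moved stays moved. The work goes in short steps, Python scripts to look and compute and a tool call to move; the robot and the scene stay as the last step left them, time stands still between calls to the robot, and variables do not carry over. Pictures are saved under pics/ and viewed, at most 10 in all, crops included, and the job is handed in when it is done.

Besides the shell and the picture viewer there is one more tool, called after "Request:" by a JSON object that holds its "fn" and its "kwargs". drive_tool: Moves the arm, as the interface text tells. Its arguments: {"type":"object","properties":{"increments":{"type":"array"},"grip_force":{"type":"number"}},"required":["increments"]}

```bash
mkdir -p pics; cat > h.py <<'E'
import numpy as np, cv2
from workcell import bot
def grab(n,f):
    s=bot.read_state(); c=bot.read_camera(n)
    cv2.imwrite('pics/'+f+'.png',cv2.cvtColor(c['pixels'],cv2.COLOR_RGB2BGR))
    np.save('pics/'+f+'.npy',{**c,'s':s},allow_pickle=True); return c
def load(f): return np.load('pics/'+f+'.npy',allow_pickle=True).item()
def ray(c,u,v,z):
    f=240/np.tan(np.radians(c['fovy'])/2); T=np.linalg.inv(c['camera_from_world'])
    d=T[:3,:3]@np.array([(u-c['cx'])/f,(v-c['cy'])/f,1]); o=T[:3,3]
    return o+d*(z-o[2])/d[2]
E
python3 - <<'E'
from h import *
for n in('top','scene'):
    c=grab(n,n+'0'); print(n,c['fovy'],c['cx'],c['cy'],np.linalg.inv(c['camera_from_world'])[:3,3])
print(bot.read_state())
E
```

```text
top 53.7883371735253 318.613804588009 242.24006997843247 [ 0.48171976 -0.04451994  1.13055186]
scene 55.343358677689636 317.888244974931 237.95792622298873 [1.17493519 0.41407947 0.91430517]
{'time': 0.1, 'q': array([ 1.22808612e+00,  2.64689216e-01,  1.60526992e+00, -1.66624434e-05,
        1.27371189e+00, -3.69151263e-02]), 'joint_vel': array([-0.00115271, -0.00233226, -0.00125976, -0.00093612, -0.00101545,
       -0.00012978]), 'joint_torque': array([ 1.41621356e-03, -5.16712761e+01, -3.68593454e+01, -1.15063708e-04,
        6.35386677e-03,  4.48121646e-07]), 'tool_pos': array([0.20301057, 0.64307566, 0.24876127]), 'tcp_rot': array([-0.47840724, -3.10457004,  0.0032104 ]), 'wrist_force': array([ 0.08738223, -0.33226016, -0.30559597]), 'torque': array([ 0.03211257, -0.00480839,  0.03047925]), 'grip_force': 0.0, 'width': 1.001134847733595}
```

View pics/top0.png

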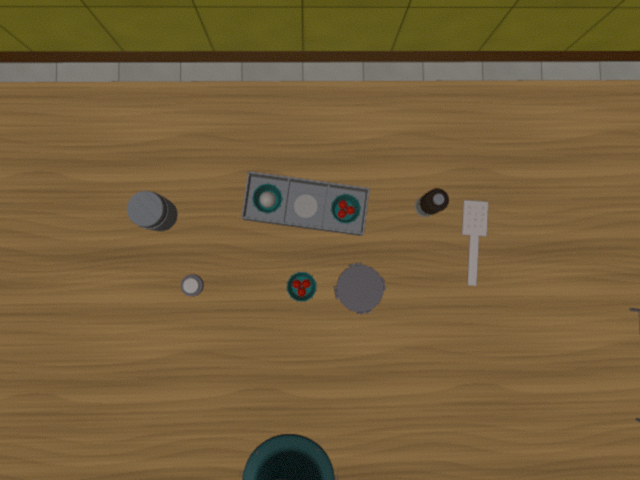

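View pics/scene0.png

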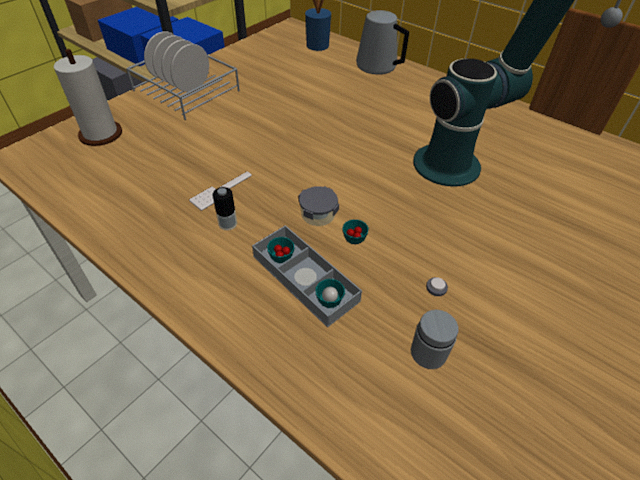

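The top view shows the button at (192,285), spare cup at (301,286), the empty middle bay at (305,206), the glass box at (360,288) and the jar at (148,210). In the scene view the button is at (437,286), the spare at (355,232) and the bay liner at (306,276). Next I measure positions in both views.

```bash
python3 - <<'E'
from h import *
def cen(c,box,fn):
    x0,y0,x1,y1=box; p=cv2.cvtColor(c['pixels'],cv2.COLOR_RGB2HSV)
    m=np.zeros(p.shape[:2],np.uint8); m[y0:y1,x0:x1]=fn(p[y0:y1,x0:x1].astype(int))
    k=max(cv2.findContours(m,0,2)[0],key=cv2.contourArea); e=cv2.minEnclosingCircle(cv2.convexHull(k)); r=cv2.fitEllipse(k)
    return r[0],r[1]
white=lambda p:((p[...,1]<45)&(p[...,2]>140)).astype(np.uint8)
teal=lambda p:((p[...,0]>75)&(p[...,0]<100)&(p[...,1]>90)).astype(np.uint8)
boxes={'top':dict(call=(175,268,210,302),spare=(280,265,322,308),liner=(290,188,321,224),egg=(248,180,286,216),tom=(326,190,364,226)),
'scene':dict(call=(420,270,455,300),spare=(335,215,375,250),liner=(290,260,318,290),egg=(312,276,350,312),tom=(264,234,300,266))}
hz=dict(call=.022,spare=.036,liner=.005,egg=.04,tom=.04)
for n in boxes:
    c=load(n+'0')
    for k,b in boxes[n].items():
        try:
            (u,v),s=cen(c,b,white if k in('call','liner') else teal)
            print(n,k,np.round((u,v,*s),1),ray(c,u,v,hz[k]).round(4))
        except Exception as e: print(n,k,e)
c=load('top0')
for nm,u,v,z in(('jar',147,210,.115),('glass',360,288,.06),('grinder',439,199,.123),('base',288,480,.1),('b1',249,173,.045),('b2',368,188,.045),('b3',363,235,.045),('b4',243,219,.045)): print(nm,ray(c,u,v,z).round(3))
E
```

```text
top call [190.  285.3  12.9  13.1] [0.4538 0.2228 0.022 ]
top spare [301.2 286.3  27.5  27.9] [ 0.4479 -0.0347  0.036 ]
top liner max() iterable argument is empty
top egg [267.  197.9  28.1  28.2] [0.6531 0.0418 0.04  ]
top tom [345.3 208.1  27.8  28.3] [ 0.6273 -0.1393  0.04  ]
scene call [437.8 282.8  10.1  14.1] [0.459  0.2214 0.022 ]
scene spare [354.9 230.8  23.8  24. ] [ 0.4605 -0.03    0.036 ]
scene liner [305.1 276.2  17.3  21.9] [ 0.6425 -0.0479  0.005 ]
scene egg [329.6 292.   28.   29. ] [0.6615 0.044  0.04  ]
scene tom [280.4 248.4  25.3  26.2] [ 0.6358 -0.1356  0.04  ]
jar [0.618 0.292 0.115]
glass [ 0.443 -0.168  0.06 ]
grinder [ 0.634 -0.336  0.123]
base [ 0.042 -0.002  0.1  ]
b1 [0.711 0.083 0.045]
b2 [ 0.673 -0.193  0.045]
b3 [ 0.564 -0.179  0.045]
b4 [0.604 0.097 0.045]
```

Request:
{"fn": "drive_tool", "kwargs": {"increments": [{"delta_pos":[-26,-23,0],"turn":0,"jaw":-1},{"delta_pos":[-26,-23,0],"turn":0,"jaw":-1},{"delta_pos":[-26,-23,0],"turn":0,"jaw":-1},{"delta_pos":[-26,-23,0],"turn":0,"jaw":-1},{"delta_pos":[-26,-23,0],"turn":0,"jaw":-1},{"delta_pos":[-26,-23,0],"turn":0,"jaw":-1},{"delta_pos":[-26,-23,0],"turn":0,"jaw":-1},{"delta_pos":[-26,-23,0],"turn":0,"jaw":-1}], "grip_force": 20}}

```text
time: 0.77
tool_pos: [0.3464, 0.4038, 0.2495]
tcp_rot: [-0.478, -3.105, 0.001]
wrist_force: [0.6, 0.2, 0.3]
width: -0.004
grip_force: 0.0
```

Request:
{"fn": "drive_tool", "kwargs": {"increments": [{"delta_pos":[-26,-23,10],"turn":0,"jaw":-1},{"delta_pos":[-26,-23,10],"turn":0,"jaw":-1},{"delta_pos":[-26,-23,10],"turn":0,"jaw":-1},{"delta_pos":[-26,-23,10],"turn":0,"jaw":-1},{"delta_pos":[-26,-23,10],"turn":0,"jaw":-1},{"delta_pos":[-10,-20,0],"turn":0,"jaw":-1},{"delta_pos":[0,0,0],"turn":0,"jaw":-1},{"delta_pos":[0,0,0],"turn":0,"jaw":-1}]}}

```text
time: 1.43
tool_pos: [0.4389, 0.2336, 0.1994]
tcp_rot: [-0.483, -3.103, 0.0]
wrist_force: [-0.9, 0.1, -0.0]
width: -0.0
grip_force: 0.0
```

```bash
python3 - <<'E'
from h import *
c=grab('wrist','w1'); print(bot.read_state()); print(c['fovy'],c['cx'],c['cy'],c['hand_eye'])
grab('top','top1')
E
```

```text
{'time': 1.4833, 'q': array([ 4.40488810e-01, -3.54495873e-02,  2.03110656e+00,  6.25656447e-04,
        1.14614304e+00, -8.23375683e-01]), 'joint_vel': array([ 0.02743566,  0.00234267, -0.01143749,  0.00241427, -0.00011808,
        0.00045856]), 'joint_torque': array([-8.24735854e-01, -3.28517854e+01, -3.45936298e+01, -8.42349208e-02,
        4.26179334e-02, -1.68815372e-02]), 'tool_pos': array([0.4389254 , 0.23463475, 0.19981871]), 'tcp_rot': array([-4.80562263e-01, -3.10412307e+00, -5.59718921e-04]), 'wrist_force': array([-0.01602947,  0.3718049 , -0.27553965]), 'torque': array([0.00087256, 0.0436782 , 0.00764755]), 'grip_force': 0.0, 'width': -0.0011700775070335899}
59.776181394888916 318.25973342864074 238.15318435181558 [[-7.78144260e-04 -9.53980601e-01 -2.99867318e-01  7.70405921e-02]
 [ 9.99999354e-01 -4.93722089e-04 -1.02426121e-03  9.32788586e-05]
 [ 8.29074206e-04 -2.99867921e-01  9.53980368e-01 -1.23222982e-01]
 [ 0.00000000e+00  0.00000000e+00  0.00000000e+00  1.00000000e+00]]
```

View pics/w1.png

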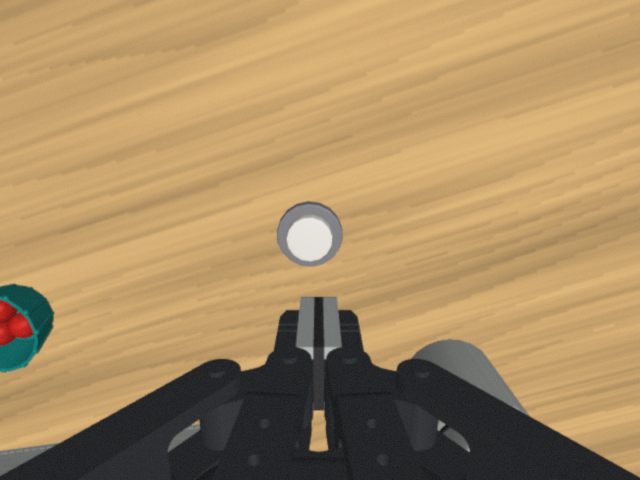

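The wrist view shows the plunger at about (310,240), ahead of the shut fingers, with the spare at the left edge, (10,330).

```bash
cat >> h.py <<'E'
from scipy.spatial.transform import Rotation as R
def wray(c,u,v,z):
    s=c['s']; W=np.eye(4); W[:3,:3]=R.from_rotvec(s['tcp_rot']).as_matrix(); W[:3,3]=s['tool_pos']
    return ray({**c,'camera_from_world':np.linalg.inv(W@c['hand_eye'])},u,v,z)
def totool(s,p): return R.from_rotvec(s['tcp_rot']).as_matrix().T@(np.array(p)-s['tool_pos'])*1000
E
python3 - <<'E'
from h import *
c=load('w1'); p=cv2.cvtColor(c['pixels'],cv2.COLOR_RGB2HSV)
m=((p[...,1]<30)&(p[...,2]>190)).astype(np.uint8); m[:190]=0;m[275:]=0
k=max(cv2.findContours(m,0,2)[0],key=cv2.contourArea); (u,v),s,_=cv2.fitEllipse(k)
b=wray(c,u,v,.022); print(u,v,s,b, totool(c['s'],[*b[:2],.05]), totool(c['s'],[.454,-.033,.1]))
E
```

```text
309.17431640625 238.7750701904297 (42.877723693847656, 43.891963958740234) [0.45365694 0.22141325 0.022     ] [-17.91045243  -7.10213218 149.39066423] [ -95.50001196 -249.40096035   99.41711427]
```

Wrist and top views agree on the button at (0.454, 0.221), so I go down over it.

Request:
{"fn": "drive_tool", "kwargs": {"increments": [{"delta_pos":[-9,-4,10],"turn":0,"jaw":-1},{"delta_pos":[-9,-3,20],"turn":0,"jaw":-1},{"delta_pos":[0,0,30],"turn":0,"jaw":-1},{"delta_pos":[0,0,30],"turn":0,"jaw":-1},{"delta_pos":[0,0,30],"turn":0,"jaw":-1},{"delta_pos":[0,0,20],"turn":0,"jaw":-1},{"delta_pos":[0,0,9],"turn":0,"jaw":-1},{"delta_pos":[0,0,0],"turn":0,"jaw":-1}]}}

```text
time: 2.2
tool_pos: [0.4519, 0.2223, 0.0481]
tcp_rot: [-0.476, -3.101, 0.005]
wrist_force: [-0.1, 0.2, 0.8]
width: -0.004
grip_force: 0.0
```

Request:
{"fn": "drive_tool", "kwargs": {"increments": [{"delta_pos":[0,0,5],"turn":0,"jaw":-1},{"delta_pos":[0,0,5],"turn":0,"jaw":-1},{"delta_pos":[0,0,3],"turn":0,"jaw":-1},{"delta_pos":[0,0,1],"turn":0,"jaw":-1},{"delta_pos":[0,0,0],"turn":0,"jaw":-1},{"delta_pos":[0,0,0],"turn":0,"jaw":-1}]}}

```text
time: 2.7
tool_pos: [0.4554, 0.2233, 0.0383]
tcp_rot: [0.478, 3.102, 0.003]
wrist_force: [0.8, 1.2, 3.7]
width: -0.001
grip_force: 1.4
```

Request:
{"fn": "drive_tool", "kwargs": {"increments": [{"delta_pos":[0,0,2],"turn":0,"jaw":-1},{"delta_pos":[0,0,1],"turn":0,"jaw":-1},{"delta_pos":[0,0,0],"turn":0,"jaw":-1},{"delta_pos":[0,0,0],"turn":0,"jaw":-1}]}}

```text
time: 3.03
tool_pos: [0.4553, 0.2232, 0.0348]
tcp_rot: [0.478, 3.103, 0.002]
wrist_force: [2.9, 3.5, 4.9]
width: 0.001
grip_force: 2.4
```

Request:
{"fn": "drive_tool", "kwargs": {"increments": [{"delta_pos":[0,0,1],"turn":0,"jaw":-1},{"delta_pos":[0,0,1],"turn":0,"jaw":-1},{"delta_pos":[0,0,0],"turn":0,"jaw":-1},{"delta_pos":[0,0,0],"turn":0,"jaw":-1}]}}

```text
time: 3.37
tool_pos: [0.4554, 0.2233, 0.0345]
tcp_rot: [0.478, 3.103, 0.002]
wrist_force: [-2.3, 1.0, 19.5]
width: 0.002
grip_force: 9.8
```

The plunger is at its stop: force jumped to 19.5 N with no more travel. I raise the tool and move to the spare.

Request:
{"fn": "drive_tool", "kwargs": {"increments": [{"delta_pos":[0,0,-10],"turn":0,"jaw":-1},{"delta_pos":[0,0,-30],"turn":0,"jaw":-1},{"delta_pos":[0,0,-40],"turn":0,"jaw":-1},{"delta_pos":[0,0,-40],"turn":0,"jaw":-1},{"delta_pos":[0,0,-20],"turn":0,"jaw":-1},{"delta_pos":[-8,-24,0],"turn":0,"jaw":-1},{"delta_pos":[-8,-24,0],"turn":0,"jaw":-1},{"delta_pos":[-8,-24,0],"turn":0,"jaw":-1}]}}

```text
time: 4.03
tool_pos: [0.4538, 0.1455, 0.1714]
tcp_rot: [-0.476, -3.103, 0.003]
wrist_force: [0.4, -1.0, -0.9]
width: -0.0
grip_force: 0.0
```

Request:
{"fn": "drive_tool", "kwargs": {"increments": [{"delta_pos":[-8,-24,0],"turn":0,"jaw":-1},{"delta_pos":[-8,-24,0],"turn":0,"jaw":-1},{"delta_pos":[-8,-24,0],"turn":0,"jaw":-1},{"delta_pos":[-8,-24,0],"turn":0,"jaw":-1},{"delta_pos":[-8,-24,0],"turn":0,"jaw":-1},{"delta_pos":[-8,-24,0],"turn":0,"jaw":-1},{"delta_pos":[-4,-20,0],"turn":0,"jaw":-1},{"delta_pos":[0,0,0],"turn":0,"jaw":-1}]}}

```text
time: 4.7
tool_pos: [0.4533, -0.0282, 0.1705]
tcp_rot: [-0.482, -3.1, 0.003]
wrist_force: [0.6, 0.0, 1.3]
width: 0.0
grip_force: 0.0
```

```bash
python3 - <<'E'
from h import *
c=grab('wrist','w2'); s=bot.read_state(); print(s['tool_pos'],s['wrist_force'])
print(totool(s,[.45,-.034,.1]))
E
```

```text
[ 0.45357318 -0.02668726  0.17056971] [0.35119124 0.18172149 0.31612744]
[ 0.89734716 -7.96385424 70.58399284]
```

View pics/w2.png

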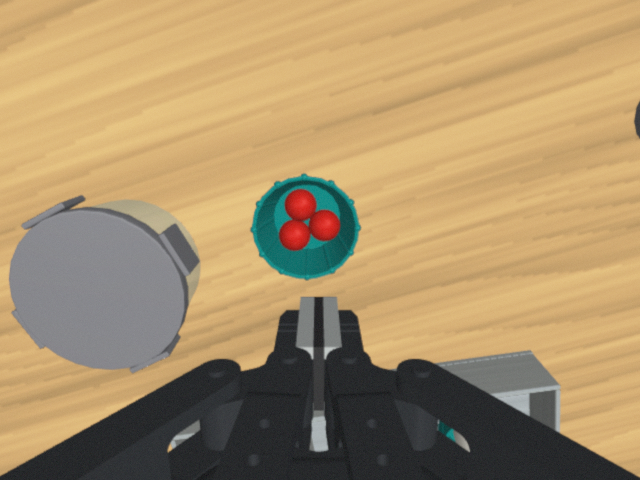

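The spare's rim centre is at about (306,228), with the glass container to its left at (100,285), well clear of the fingers.

```bash
python3 - <<'E'
from h import *
c=load('w2'); p=wray(c,306,228,.036); print(p,totool(c['s'],[*p[:2],.1]))
E
```

```text
[ 0.44747504 -0.03516909  0.036     ] [ 3.11354373 -8.22642134 70.53728865]
```

Request:
{"fn": "drive_tool", "kwargs": {"increments": [{"delta_pos":[3,-8,20],"turn":0,"jaw":-1},{"delta_pos":[0,0,25],"turn":0,"jaw":-1},{"delta_pos":[0,0,20],"turn":0,"jaw":-1},{"delta_pos":[0,0,8],"turn":0,"jaw":-1},{"delta_pos":[0,0,0],"turn":0,"jaw":-1},{"delta_pos":[0,0,0],"turn":0,"jaw":-1},{"delta_pos":[0,0,0],"turn":0,"jaw":-1},{"delta_pos":[0,0,0],"turn":0,"jaw":-1}]}}

```text
time: 5.42
tool_pos: [0.4515, -0.0319, 0.1004]
tcp_rot: [0.477, 3.103, 0.0]
wrist_force: [0.1, -0.8, 0.4]
width: 0.0
grip_force: 0.0
```

Request:
{"fn": "drive_tool", "kwargs": {"increments": [{"delta_pos":[0,0,0],"turn":0,"jaw":-1},{"delta_pos":[0,0,0],"turn":0,"jaw":-1},{"delta_pos":[0,0,0],"turn":0,"jaw":-1},{"delta_pos":[0,0,0],"turn":0,"jaw":-1},{"delta_pos":[0,0,0],"turn":0,"jaw":-1},{"delta_pos":[0,0,0],"turn":0,"jaw":-1},{"delta_pos":[0,0,0],"turn":0,"jaw":-1},{"delta_pos":[0,0,0],"turn":0,"jaw":-1}]}}

```text
time: 6.08
tool_pos: [0.4502, -0.0321, 0.0989]
tcp_rot: [-0.479, -3.105, 0.0]
wrist_force: [0.2, 0.7, -0.7]
width: 0.003
grip_force: 0.0
```

Request:
{"fn": "drive_tool", "kwargs": {"increments": [{"delta_pos":[0,0,0],"turn":0,"jaw":-1},{"delta_pos":[0,0,0],"turn":0,"jaw":-1},{"delta_pos":[0,0,0],"turn":0,"jaw":-1},{"delta_pos":[0,0,0],"turn":0,"jaw":-1},{"delta_pos":[0,0,0],"turn":0,"jaw":-1},{"delta_pos":[0,0,0],"turn":0,"jaw":-1},{"delta_pos":[0,0,0],"turn":0,"jaw":-1},{"delta_pos":[0,0,0],"turn":0,"jaw":-1}]}}

```text
time: 6.75
tool_pos: [0.4502, -0.032, 0.099]
tcp_rot: [-0.479, -3.105, -0.0]
wrist_force: [0.2, -1.0, 0.1]
width: -0.005
grip_force: 0.0
```

Request:
{"fn": "drive_tool", "kwargs": {"increments": [{"delta_pos":[0,0,0],"turn":0,"jaw":-1},{"delta_pos":[0,0,0],"turn":0,"jaw":-1},{"delta_pos":[0,0,0],"turn":0,"jaw":-1},{"delta_pos":[0,0,0],"turn":0,"jaw":-1},{"delta_pos":[0,0,0],"turn":0,"jaw":-1},{"delta_pos":[0,0,0],"turn":0,"jaw":-1},{"delta_pos":[0,0,0],"turn":0,"jaw":-1},{"delta_pos":[0,0,0],"turn":0,"jaw":-1}]}}

```text
time: 7.42
tool_pos: [0.4502, -0.032, 0.099]
tcp_rot: [0.479, 3.105, -0.0]
wrist_force: [0.5, 0.1, -0.4]
width: -0.003
grip_force: 0.0
```

```bash
python3 - <<'E'
from h import *
c=grab('top','top2'); s=bot.read_state(); print(s['time'],s['tool_pos'],s['wrist_force'])
print(totool(s,[.64,-.049,.105]))
a=load('top0')['pixels'].astype(int)[270:302,176:208]; print(abs(a-c['pixels'][270:302,176:208]).max(), abs(a-c['pixels'][270:302,176:208]).mean())
E
```

```text
7.4667 [ 0.45023306 -0.03205523  0.09899207] [-0.6967486   0.32164699 -0.49168289]
[-186.06151658   40.98403554   -6.0110597 ]
15 3.919921875
```

Held 2.2 s over the spare, and the button in the top view looks as it did at the start. Now I lift and go to the middle bay.

Request:
{"fn": "drive_tool", "kwargs": {"increments": [{"delta_pos":[0,0,-30],"turn":0,"jaw":-1},{"delta_pos":[0,0,-30],"turn":0,"jaw":-1},{"delta_pos":[-31,7,0],"turn":0,"jaw":-1},{"delta_pos":[-31,7,0],"turn":0,"jaw":-1},{"delta_pos":[-31,7,0],"turn":0,"jaw":-1},{"delta_pos":[-31,7,0],"turn":0,"jaw":-1},{"delta_pos":[-31,7,0],"turn":0,"jaw":-1},{"delta_pos":[-31,6,0],"turn":0,"jaw":-1}]}}

```text
time: 8.13
tool_pos: [0.6414, -0.049, 0.1587]
tcp_rot: [-0.478, -3.105, -0.0]
wrist_force: [-0.3, -0.1, -0.1]
width: -0.0
grip_force: 0.0
```

Request:
{"fn": "drive_tool", "kwargs": {"increments": [{"delta_pos":[0,0,0],"turn":0,"jaw":-1},{"delta_pos":[0,0,0],"turn":0,"jaw":-1}]}}

```text
time: 8.3
tool_pos: [0.641, -0.0491, 0.1582]
tcp_rot: [-0.478, -3.104, 0.0]
wrist_force: [-0.3, 0.9, -0.1]
width: -0.002
grip_force: 0.0
```

```bash
python3 - <<'E'
from h import *
grab('wrist','w3'); grab('scene','scene3'); s=bot.read_state(); print(s['time'],s['tool_pos'],s['wrist_force'])
print(totool(s,[.64,-.049,.11]))
E
```

```text
8.4 [ 0.63889589 -0.04881935  0.15826822] [0.26548712 1.14094205 0.70046657]
[-1.20449739  0.17915708 48.26582602]
```

View pics/w3.png

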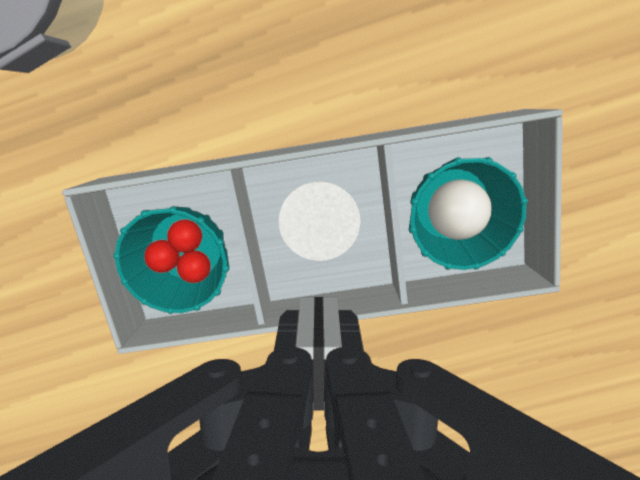

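The view shows the empty middle bay's liner at (320,221) and the rim corners at (66,191), (562,111), (559,289) and (120,351).

```bash
python3 - <<'E'
from h import *
c=load('w3'); l=wray(c,320,221,.005); k=np.array([wray(c,u,v,.045) for u,v in((66,191),(562,111),(559,289),(120,351))])
print(l,k.mean(0),k.round(3),totool(c['s'],l),totool(c['s'],k.mean(0)))
E
```

```text
[ 0.63879876 -0.04736056  0.005     ] [ 0.64094478 -0.04737944  0.045     ] [[ 0.568 -0.178  0.045]
 [ 0.609  0.099  0.045]
 [ 0.714  0.083  0.045]
 [ 0.673 -0.194  0.045]] [  2.46385788   0.99921188 153.22077021] [  0.44720494   1.62032694 113.21885637]
```

The tool is within 3 mm of the bay's middle, so I descend about 46 mm. That puts the tool point near 67 mm above the rim and the fingertips about 48 mm above it.

Request:
{"fn": "drive_tool", "kwargs": {"increments": [{"delta_pos":[1,1,15],"turn":0,"jaw":-1},{"delta_pos":[0,0,20],"turn":0,"jaw":-1},{"delta_pos":[0,0,11],"turn":0,"jaw":-1},{"delta_pos":[0,0,0],"turn":0,"jaw":-1},{"delta_pos":[0,0,0],"turn":0,"jaw":-1},{"delta_pos":[0,0,0],"turn":0,"jaw":-1},{"delta_pos":[0,0,0],"turn":0,"jaw":-1},{"delta_pos":[0,0,0],"turn":0,"jaw":-1}]}}

```text
time: 9.07
tool_pos: [0.6402, -0.0478, 0.1145]
tcp_rot: [0.478, 3.103, 0.0]
wrist_force: [-0.1, 0.1, 0.6]
width: 0.002
grip_force: 0.0
```

Request:
{"fn": "drive_tool", "kwargs": {"increments": [{"delta_pos":[0,0,0],"turn":0,"jaw":-1},{"delta_pos":[0,0,0],"turn":0,"jaw":-1},{"delta_pos":[0,0,0],"turn":0,"jaw":-1},{"delta_pos":[0,0,0],"turn":0,"jaw":-1},{"delta_pos":[0,0,0],"turn":0,"jaw":-1},{"delta_pos":[0,0,0],"turn":0,"jaw":-1},{"delta_pos":[0,0,0],"turn":0,"jaw":-1},{"delta_pos":[0,0,0],"turn":0,"jaw":-1}]}}

```text
time: 9.73
tool_pos: [0.6393, -0.0477, 0.1129]
tcp_rot: [-0.478, -3.105, -0.0]
wrist_force: [0.3, 0.0, 0.6]
width: 0.001
grip_force: 0.0
```

```bash
python3 - <<'E'
from h import *
s=bot.read_state(); print(s['time'],s['tool_pos'],s['wrist_force'])
print(bot.finish_job())
E
```

```text
9.7333 [ 0.63927792 -0.04767582  0.11291058] [0.25500278 0.04164242 0.57160209]
the job is handed in; nothing more can be done
None
```

I pressed the button to its stop and released it, pointed at the spare cup for over 2 s, and handed the job in at 9.7 s still pointing at the empty middle bay; I felt no contact except at the button, and no verdict came back.

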